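Set the vortex mixer to full speed and start it

TASK

Push the vortex mixer's speed lever along its slot to the right, over the first notch (low) and on to the stop at the far end (full speed), so that it stays there; then press the round start button on the mixer all the way down and take the hand away. Only push and press, never pinch the lever, and leave the mixer standing where it is, with the vial, beaker and bottle around it undisturbed.

Things in the scene. Friction and masses are not known exactly. Their poses are not given: they have to be found in the camera images.
- mixer: vortex mixer: square white housing, 130 x 130 mm, 70 mm high, standing loose on the bench (5 kg). Origin at the centre of its underside, z up, front = -x, right-hand side = -y. On its top: the lever's slot along y at x = -5 mm; behind it a black rubber cup (42 mm across, 19 mm high, centre x = 42 mm); at the front right corner the start button. Must not be lifted, tipped or shoved along
- lever_grip (a point): centre of the lever's handle: an upright black block, 18 mm (mixer x) by 13 mm (mixer y), standing 80 to 108 mm above the bench on a short steel stem; this point is 94 mm above the bench. It moves with the lever along the mixer's -y: y = +28 mm (off), 0 (first notch), -28 mm (second stop). Nothing stands beside the handle in the slot's direction
- speed_lever (a joint): lever travel in m along the mixer's -y: 0 off, 0.028 first notch (low), 0.056 second stop (full speed, slot's right end). Starts within 4 mm of off. A spring detent holds it at each place: leaving off takes about 6 N, leaving the notch about 7 N, felt from 5 mm past it; let go before 0.042 it falls back to the notch, past 0.048 it springs on to the second stop by itself
- lever_back: left-hand half of the handle block (the side to push on, its face looks to the mixer's +y); origin on the slot's line 72 mm above the bench, in the middle of the block
- lever_front: right-hand half of the handle block (its face looks to the mixer's -y); same origin. Pressing on both halves at once counts as pinching.
- start_top (a point): centre of the top of the start button: a round grey cap 18 mm across in a black collar 34 mm across, at the mixer's x = -46 mm, y = -46 mm; its top is 85 mm above the bench, 9 mm above the collar. It moves straight down.
- start (a joint): how far the start button is pressed, in m: 0 = up, 0.005 = fully down, which takes about 4 N; springs back when released
- vial: small sample vial with black cap, 27 mm across and 62 mm high, in front of the mixer; bystander, origin under its centre
- beaker: clear glass beaker, about 67 mm across and 80 mm high, behind the mixer; bystander, origin under its centre
- bottle: reagent bottle with blue cap, 60 mm across and 124 mm high, behind the mixer; bystander, origin under its centre

How it is judged:
On the way, in this order (a step that is already met when the one before it is completed fails the run):
1. the lever is past the first notch and at the second stop (value of joint speed_lever above 0.052 m), for 0.2 s.
2. the start button is pressed down while the lever stands at the second stop (value of joint start above 0.0035 m and value of joint speed_lever above 0.052 m), for 0.05 s.
At the end, for the whole second after the job is handed in: The lever rests at the second stop (within 4 mm), the start button has been pressed after that (at least 3.5 mm) and is up again, the mixer stands level within 25 mm of where it was, and vial, beaker and bottle stand within 15 mm of where they were (value of joint speed_lever above 0.052 m and value of joint start below 0.001 m and distance of mixer from where it was at the start of the episode below 0.025 m and angle between mixer's own z axis and vertical below 0.05 rad and linear speed of mixer below 0.02 m/s and distance of each of vial, beaker, bottle from where it was at the start of the episode below 0.015 m and angle between each of vial, beaker, bottle's own z axis and vertical below 0.1 rad); the robot touches nothing.
It fails at once if the lever's handle is pinched (more than 4 N on both halves at once) (contact force between the fingers and lever_back above 4 N and contact force between the fingers and lever_front above 4 N).
It fails at once if the mixer is lifted, tipped or shoved more than 25 mm (height (world z) of mixer above 0.012 m or angle between mixer's own z axis and vertical above 0.1 rad or distance of mixer from where it was at the start of the episode above 0.025 m).
It fails at once if a bystander is shifted more than 15 mm, lifted or tipped over (distance of any of vial, beaker, bottle from where it was at the start of the episode above 0.015 m or angle between any of vial, beaker, bottle's own z axis and vertical above 0.3 rad).
It also fails if it takes over 35 s, if anything falls off the work surface, if the arm or the gripper's body presses on something with over 40 N, if the wrist force passes 120 N, or if a joint passes its speed limit or range.

ROBOT

A 6-joint arm with a two-finger parallel gripper is mounted at the origin on a cart in front of the work surface, level with it; the furniture and walls round the work are solid. World frame = base frame: x ahead of the robot, y to its left, z up, the work surface at z = 0. Lengths are in m, angles in rad, forces in N, time in s.
With the tool pointing down it reaches from about 0.25 to 0.725 m from the base axis. Payload 4 kg.
Tool frame: the origin (TCP) lies at the very end of the fingers, on their centre line; the grasp point (between the pads) lies 19 mm behind it; z points along the fingers, y is the line along which they close (so a half turn about z gives the same grasp; the last joint's range is limited). The gripper opens to 85 mm and grips with 20 to 120 N. Pads are 22 mm wide; open, the fingers measure 114 mm over their backs; the gripper's body (76 mm by 85 mm) begins 54 mm behind the grasp point. The pads swing forward as they close: fully open they stand 13 mm farther back than shut.
Start: joints at [-1.275, 0.241, 0.005, 1.335, 0, 1.571], TCP at [0.146, -0.478, 0.231] pointing down, gripper open.
Joint ranges: [-2.72, 2.72], [-1.05, 1.87], [-1.09, 1.28], [-1.99, 2.15], [-1.42, 1.44], [-3.14, 3.14]. Speed limits (rad/s): [2.79, 2.79, 3.14, 3.14, 3.14, 3.14].

INTERFACE

Orientations are given as a unit quaternion [x, y, z, w].
In Python, from workcell import bot, vision, workorder gives the robot as it stands.
- The arm moves only by the shell command python3 -m creep 'ROWS' [OPENING]. ROWS is JSON, a list of rows, each a list of 2 entries, a list of its own where there are three numbers: the shift along the tool's x, y, z in mm, then the turn, a rotation vector about the tool's x, y, z in rad. In form: [[[dx, dy, dz], [wx, wy, wz]], ...]. A call has 1 to 12 rows; each row shifts and turns the commanded pose from where the row before left it, along the tool's axes as they then stand; what a row does not reach is not made up. A row lasts 1/8 s, in which the tool goes at most 62.5 mm and 10.7 degrees, less where a joint would pass 70% of its speed; a pose out of reach is approached as far as the arm can. A call is refused whole if a number of a shift passes 62.5 or a number of a turn 0.188, either way. A call with a gripper value outside its range is refused whole. OPENING is the finger opening in mm, from 0 to 85.4, set as the call begins (- or left out, the last holds). The fingers move at their own pace and stop on an object; the grip force is fixed at half the most. Time passes only in rows, so rows that do not move let the fingers close. It gives the time, the measured TCP pose, the force, the opening and the grip force at its end, in the units of the state.
- bot.get_obs(): the state, without advancing time (a new reading comes with each control period).
- vision.camera(name): name is "scene" or "top" or "wrist"; returns a dict with "image" (420x560x3 uint8, blue, green, red), "z_map" (420x560 float32, m along the optical axis (not along the pixel's ray), 0 where there is no reading), "K" (3x3 intrinsics, pixels), "rvec" (rotation vector, rad) and "tvec" (3), from world to camera coordinates, as OpenCV has them; the wrist camera has in their place "tool_from_camera" (4x4, takes a point from camera to tool coordinates, whose origin is the TCP and whose axes are the flange's). Camera axes: x right, y down, z forward; pixel columns grow to the right and rows downward; lengths in m; the calibration is good to about 2 mm. The wrist camera is an equidistant fisheye: a pixel r from the principal point sees the ray r / f radians off the axis. A picture is of the moment at which its call begins: read the wrist's pose just before it.
- workorder.job_done(): hands the job in; it is judged then, once.
Trained networks look in a picture, given as the dict that the camera call returned (one of the last four; its "shot" number tells which), for a name from the list of things; names that differ only in an ending like _2 or _b are one class to them, and where a whole thing is asked for, a point or a joint stands for the part that bears it (a point fixed in the world has none). Each returns a list of dicts, best first, with "score" (0 to 1); they miss things now and then, are a little off and sometimes report something else, mostly with a low value. They report only what shows in the picture. A call takes as long as a camera call.
- vision.spot_in(picture, query): "position" ([column, row] in pixels, amid what is visible of it).
- vision.place_of(picture, query): "position" ([column, row] in pixels: a listed point, or the origin of a listed thing).
The state is a dict: "clock": time; "joint_pos": joint angles; "joint_vel": joint speeds; "tau": joint torques, N m; "eef_pos": TCP position; "tool_rot": TCP orientation; "ft_force": force on the tool from outside, world axes, zero at the start; "ft_torque": the same for the moment, N m; "grip_width": finger opening in m; "grasp_force": force on a finger pad.
Only numpy, scipy, OpenCV 4.12 (cv2) and the standard library are available. Lean on these libraries where they do the work, as an engineer would, in place of code of your own. Each camera call takes 0.05 s, during which the arm holds its last target. There are 200 camera calls.

## Working session

There is one attempt and no reset: what is moved stays moved. The work goes in short steps, Python scripts to look and compute and a shell command to move; the robot and the scene stay as the last step left them, time stands still between calls to the robot, and variables do not carry over. Pictures are saved under pics/ and viewed, at most 10 in all, crops included, and the job is handed in when it is done.

```bash
mkdir -p pics; cat > h.py <<'E'
import numpy as np, cv2
from scipy.spatial.transform import Rotation as R
from workcell import bot, vision, workorder
def cam(p):
    return R.from_rotvec(np.array(p["rvec"]).ravel()).as_matrix(), np.array(p["tvec"]).ravel()
def ray(p,uv):
    M,t=cam(p); d=M.T@np.linalg.solve(p["K"],[uv[0],uv[1],1]); return -M.T@t,d
def atz(p,uv,z):
    o,d=ray(p,uv); return o+d*(z-o[2])/d[2]
def depth(p,uv):
    o,d=ray(p,uv); return o+d*p["z_map"][int(round(uv[1])),int(round(uv[0]))]
E
python3 - <<'E'
from h import *
np.set_printoptions(precision=4,suppress=True)
o=bot.get_obs(); print(o["clock"],o["eef_pos"],o["tool_rot"],R.from_quat(o["tool_rot"]).as_matrix())
Z=dict(mixer=0,lever_grip=.094,start_top=.085,lever_back=.072,vial=0,beaker=0,bottle=0)
for n in ("top","scene"):
    p=vision.camera(n); cv2.imwrite(f"pics/{n}0.png",p["image"])
    for q,z in Z.items():
        for r in vision.place_of(p,q)[:2]: print(n,q,round(r["score"],2),np.round(r["position"]),atz(p,r["position"],z))
E
```

```text
0.0 [ 0.1456 -0.4777  0.2304] [ 0.9891  0.1474 -0.0001 -0.001 ] [[ 0.9566  0.2915 -0.0006]
 [ 0.2915 -0.9566  0.002 ]
 [ 0.     -0.0021 -1.    ]]
top mixer 0.77 [306. 232.] [ 0.4708 -0.2068  0.    ]
top lever_grip 0.54 [291. 217.] [ 0.4829 -0.1756  0.094 ]
top lever_grip 0.37 [292. 218.] [ 0.4814 -0.177   0.094 ]
top start_top 0.54 [325. 252.] [ 0.4249 -0.2344  0.085 ]
top lever_back 0.39 [291. 220.] [ 0.4816 -0.177   0.072 ]
top beaker 0.75 [203. 131.] [ 0.6675 -0.0071  0.    ]
top bottle 0.67 [266. 123.] [ 0.6858 -0.1304  0.    ]
scene mixer 0.6 [308. 221.] [ 0.4842 -0.2099  0.    ]
scene lever_grip 0.58 [306. 205.] [ 0.4792 -0.1749  0.094 ]
scene start_top 0.55 [340. 199.] [ 0.4261 -0.2315  0.085 ]
scene lever_back 0.52 [303. 208.] [ 0.4878 -0.1808  0.072 ]
scene vial 0.73 [382. 228.] [ 0.3311 -0.2714  0.    ]
scene vial 0.66 [305. 202.] [ 0.5154 -0.2562  0.    ]
scene beaker 0.59 [188. 256.] [ 0.6642 -0.0011  0.    ]
scene bottle 0.73 [210. 210.] [ 0.6942 -0.1275  0.    ]
scene bottle 0.54 [306. 204.] [ 0.5107 -0.2546  0.    ]
```

View pics/top0.png

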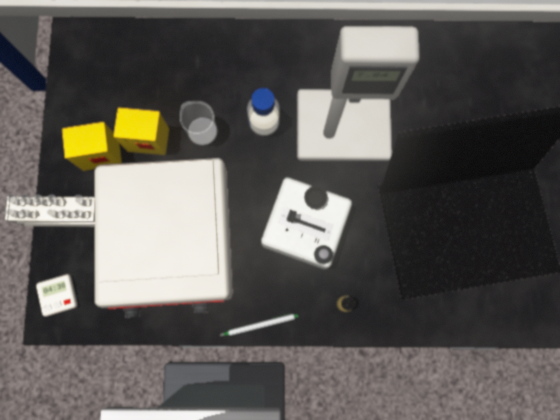

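View pics/scene0.png

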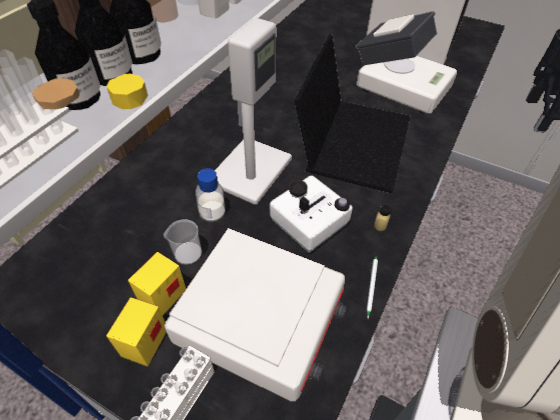

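The top view shows the mixer at about (307,222), its lever at (292,215) by the slot's left end, the button at (323,254) and the vial at (347,303). In the scene view the large white box stands left of the mixer. I'll move above the mixer with the fingers shut and look from close by.

```bash
python3 -m creep '[[[55,-28,0],[0,0,0]],[[55,-28,0],[0,0,0]],[[55,-28,0],[0,0,0]],[[55,-28,0],[0,0,0]],[[55,-28,0],[0,0,0]],[[55,-28,0],[0,0,0]],[[40,-24,0],[0,0,0]],[[0,0,0],[0,0,0.18]],[[0,0,0],[0,0,0.18]],[[0,0,0],[0,0,0.18]],[[0,0,0],[0,0,0.17]],[[0,0,0],[0,0,0]]]' 0
python3 - <<'E'
from h import *
np.set_printoptions(precision=4,suppress=True)
o=bot.get_obs(); M=R.from_quat(o["tool_rot"]).as_matrix(); print(o["eef_pos"],M[:,0])
p=vision.camera("wrist"); cv2.imwrite("pics/w1.png",p["image"])
T=p["tool_from_camera"];K=p["K"]
for q,z in dict(mixer=0,lever_grip=.094,start_top=.085,lever_back=.072,vial=0).items():
    for r in vision.place_of(p,q)[:2]:
        u=(np.array(r["position"])-[K[0,2],K[1,2]])/[K[0,0],K[1,1]]; a=np.hypot(*u)
        d=np.array([*(u/a*np.sin(a)),np.cos(a)]); d=M@T[:3,:3]@d; c=o["eef_pos"]+M@T[:3,3]
        print(q,round(r["score"],2),np.round(r["position"]),c+d*(z-c[2])/d[2])
t=vision.camera("top")
for uv in [(222,200),(228,270),(200,240),(225,295)]: print("box",depth(t,uv))
E
```

```text
clock: 2.3
eef_pos: [0.442, -0.1908, 0.2313]
tool_rot: [0.979, -0.203, 0.0, -0.002]
ft_force: [0.0, 0.1, -0.3]
grip_width: -0.0
grasp_force: 0.0
[ 0.442  -0.1908  0.2313] [ 0.9176 -0.3974  0.0001]
mixer 0.73 [269. 147.] [ 0.4861 -0.2045  0.    ]
lever_grip 0.57 [242. 170.] [ 0.4839 -0.1794  0.094 ]
start_top 0.61 [324. 207.] [ 0.4212 -0.2331  0.085 ]
lever_back 0.46 [240. 167.] [ 0.4854 -0.175   0.072 ]
vial 0.68 [367. 234.] [ 0.3401 -0.2753  0.    ]
box [ 0.5137 -0.056   0.0847]
box [ 0.3472 -0.1236  0.704 ]
box [ 0.4401 -0.0233  0.108 ]
box [ 0.3337 -0.1226  0.7077]
```

View pics/w1.png

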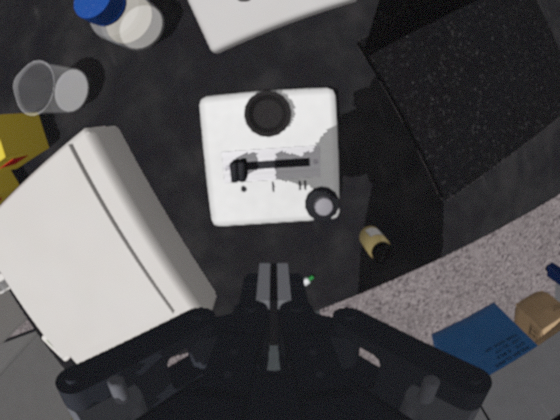

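The wrist view shows the lever at (240,168), the slot running right to about (318,161), the button at (322,205) and the cup at (268,112). The mixer is turned about 3.5° from the tool, so its yaw is about -20°. Next I go beside the handle on its left and down.

```bash
python3 -m creep '[[[0,0,0],[0,0,-0.06]],[[17,-30,0],[0,0,0]],[[18,-30,0],[0,0,0]],[[0,0,50],[0,0,0]],[[0,0,50],[0,0,0]],[[0,0,35],[0,0,0]],[[0,0,8],[0,0,0]],[[0,0,0],[0,0,0]],[[0,0,0],[0,0,0]]]' 0
python3 - <<'E'
from h import *
p=vision.camera("wrist"); cv2.imwrite("pics/w2.png",p["image"])
E
```

```text
clock: 3.78
eef_pos: [0.4912, -0.1599, 0.0993]
tool_rot: [0.987, -0.161, 0.005, -0.008]
ft_force: [-24.4, 8.3, 66.4]
grip_width: -0.0
grasp_force: 32.8
```

View pics/w2.png

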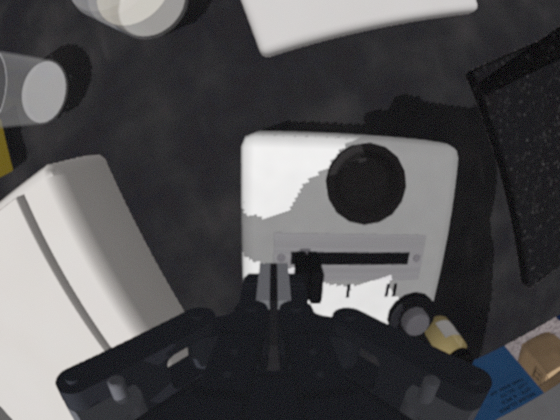

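The picture shows the finger's right edge on the handle, at about (305,275), and the force agrees: the sideways shift came out short. I lift first, then move left.

```bash
python3 -m creep '[[[0,0,-30],[0,0,0]],[[0,0,-10],[0,0,0]],[[0,0,0],[0,0,0]],[[0,0,0],[0,0,0]]]' 0
python3 - <<'E'
from h import *
np.set_printoptions(precision=4,suppress=True)
o=bot.get_obs(); M=R.from_quat(o["tool_rot"]).as_matrix(); print(o["eef_pos"],M[:,0],M[:,2],o["ft_force"])
p=vision.camera("wrist"); cv2.imwrite("pics/w3.png",p["image"])
T=p["tool_from_camera"];K=p["K"]
def wr(uv,z):
    u=(np.array(uv)-[K[0,2],K[1,2]])/[K[0,0],K[1,1]]; a=np.hypot(*u)
    d=M@T[:3,:3]@np.array([*(u/a*np.sin(a)),np.cos(a)]); c=o["eef_pos"]+M@T[:3,3]
    return c+d*(z-c[2])/d[2]
for q,z in dict(mixer=0,lever_grip=.094,start_top=.085).items():
    for r in vision.place_of(p,q)[:1]:
        w=wr(r["position"],z); print(q,round(r["score"],2),np.round(r["position"]),w,"tool mm",1000*M.T@(w-o["eef_pos"]))
t=vision.camera("top")
for q,z in dict(mixer=0,lever_grip=.094,start_top=.085,beaker=0,bottle=0,vial=0).items():
    for r in vision.place_of(t,q)[:1]: print("top",q,round(r["score"],2),atz(t,r["position"],z))
E
```

```text
clock: 4.32
eef_pos: [0.4897, -0.1602, 0.1269]
tool_rot: [0.987, -0.161, -0.0, -0.009]
ft_force: [0.4, 0.7, -0.1]
grip_width: 0.0
grasp_force: 0.0
[ 0.4897 -0.1602  0.1269] [ 0.9479 -0.3185 -0.0029] [ 0.0026  0.0169 -0.9999] [ 0.4206  0.6727 -0.1324]
mixer 0.98 [326. 201.] [ 0.483  -0.2047  0.    ] tool mm [  8.2254  46.4153 126.0905]
lever_grip 0.61 [303. 254.] [ 0.4833 -0.1765  0.094 ] tool mm [-0.7653 18.0894 32.5808]
start_top 0.73 [403. 300.] [ 0.4219 -0.2332  0.085 ] tool mm [-40.8764  91.5109  40.4588]
top mixer 0.78 [ 0.4708 -0.2021  0.    ]
top start_top 0.52 [ 0.4201 -0.2373  0.085 ]
top beaker 0.77 [ 0.6696 -0.0056  0.    ]
top vial 0.63 [ 0.3364 -0.272   0.    ]
```

View pics/w3.png

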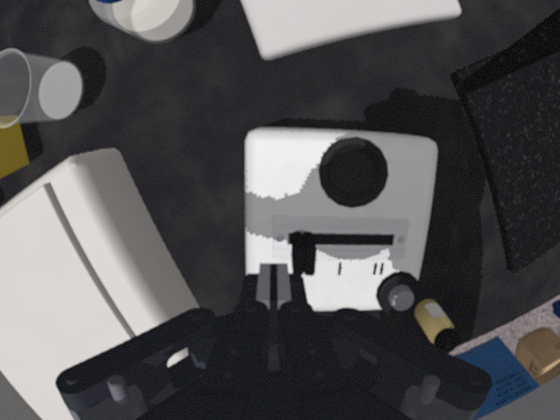

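The lever is still at off and the mixer has not moved: the handle shows at (303,254), 18 mm from the TCP along tool y.

```bash
python3 -m creep '[[[0,-10,0],[0,0,0]],[[0,-10,0],[0,0,0]],[[0,0,0],[0,0,0]],[[0,0,0],[0,0,0]]]' 0
python3 -m creep '[[[0,0,15],[0,0,0]],[[0,0,8],[0,0,0]],[[0,0,0],[0,0,0]]]' 0
```

```text
clock: 5.38
eef_pos: [0.4938, -0.1507, 0.129]
tool_rot: [0.988, -0.154, 0.002, -0.012]
ft_force: [0.2, -0.4, 0.4]
grip_width: 0.0
grasp_force: 0.0
clock: 5.75
eef_pos: [0.4929, -0.1501, 0.1045]
tool_rot: [0.988, -0.154, 0.0, -0.012]
ft_force: [-0.1, -0.8, 0.7]
grip_width: -0.0001
grasp_force: 0.0
```

```bash
python3 -c "
from h import *
o=bot.get_obs(); print(np.round(o['joint_pos'],3)); M=R.from_quat(o['tool_rot']).as_matrix(); print(M.round(3)); print(1000*M.T@(np.array([.4833,-.177,.094])-o['eef_pos']))"
```

```text
[-0.31   0.364 -0.171  1.039  0.025  3.141]
[[ 0.952 -0.305  0.005]
 [-0.305 -0.952  0.024]
 [-0.003 -0.025 -1.   ]]
[-0.87121018 28.82140128  9.80776195]
```

Joint 6 sits at its limit, which is why the shifts came up short. I lift and turn the tool a quarter turn back.

```bash
python3 -m creep '[[[0,0,-35],[0,0,0]],[[0,0,0],[0,0,-0.17]],[[0,0,0],[0,0,-0.17]],[[0,0,0],[0,0,-0.17]],[[0,0,0],[0,0,-0.17]],[[0,0,0],[0,0,-0.17]],[[0,0,0],[0,0,-0.17]],[[0,0,0],[0,0,-0.17]],[[0,0,0],[0,0,-0.17]],[[0,0,0],[0,0,-0.17]],[[0,0,0],[0,0,0]]]' 0
python3 -c "
from h import *
o=bot.get_obs(); print(np.round(o['joint_pos'],3)); M=R.from_quat(o['tool_rot']).as_matrix(); print(M.round(3)); print(1000*M.T@(np.array([.4833,-.177,.094])-o['eef_pos']),o['eef_pos'])"
```

```text
clock: 7.12
eef_pos: [0.4938, -0.1512, 0.141]
tool_rot: [0.82, 0.572, 0.01, -0.007]
ft_force: [0.8, 0.2, -0.4]
grip_width: 0.0001
grasp_force: 0.0
[-0.312  0.33  -0.116  1.125  0.025  1.612]
[[ 0.345  0.938  0.008]
 [ 0.938 -0.345  0.024]
 [ 0.025 -0.001 -1.   ]]
[-28.94580125  -0.89039714  46.31326916] [ 0.49376808 -0.15124011  0.14101509]
```

```bash
python3 -m creep '[[[4,0,0],[0,-0.025,0]],[[0,0,20],[0,0,0]],[[0,0,20],[0,0,0]],[[0,0,10],[0,0,0]],[[0,0,5],[0,0,0]],[[0,0,0],[0,0,0]]]' 0
```

```text
clock: 7.88
eef_pos: [0.4952, -0.1474, 0.0861]
tool_rot: [0.82, 0.573, -0.0, -0.0]
ft_force: [-0.1, -0.5, -0.3]
grip_width: -0.0003
grasp_force: 0.0
```

```bash
python3 -m creep '[[[-6,0,0],[0,0,0]],[[-6,0,0],[0,0,0]],[[-6,0,0],[0,0,0]],[[-6,0,0],[0,0,0]],[[-6,0,0],[0,0,0]],[[-6,0,0],[0,0,0]],[[-4,0,0],[0,0,0]]]' 0
python3 -m creep '[[[-5,0,0],[0,0,0]],[[-5,0,0],[0,0,0]],[[-5,0,0],[0,0,0]],[[-5,0,0],[0,0,0]],[[-3,0,0],[0,0,0]],[[0,0,0],[0,0,0]]]' 0
python3 - <<'E'
from h import *
p=vision.camera("wrist"); cv2.imwrite("pics/w4.png",p["image"])
E
```

```text
clock: 8.75
eef_pos: [0.4809, -0.1856, 0.086]
tool_rot: [0.82, 0.573, -0.0, -0.0]
ft_force: [0.5, 1.6, -0.5]
grip_width: -0.0
grasp_force: 0.5
clock: 9.5
eef_pos: [0.4731, -0.2072, 0.086]
tool_rot: [0.82, 0.573, -0.001, -0.0]
ft_force: [-0.6, -0.3, -0.4]
grip_width: -0.0003
grasp_force: 0.0
```

View pics/w4.png

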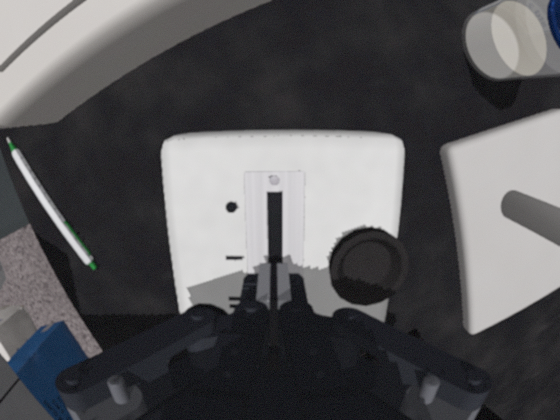

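The lever isn't visible behind the fingers and the slot is empty back to row 260. With zero force it has probably sprung to the stop; a few gentle millimetres more will check that.

```bash
python3 -m creep '[[[-3,0,0],[0,0,0]],[[-2,0,0],[0,0,0]],[[0,0,0],[0,0,0]]]' 0
python3 -m creep '[[[-2,0,0],[0,0,0]],[[-1,0,0],[0,0,0]],[[0,0,0],[0,0,0]]]' 0
```

```text
clock: 9.93
eef_pos: [0.4716, -0.2115, 0.086]
tool_rot: [0.82, 0.573, -0.0, -0.0]
ft_force: [-0.7, -0.7, 0.2]
grip_width: 0.0004
grasp_force: 0.0
clock: 10.3
eef_pos: [0.4712, -0.2124, 0.0861]
tool_rot: [0.819, 0.574, 0.001, -0.001]
ft_force: [3.1, 5.5, 1.3]
grip_width: -0.0002
grasp_force: 2.9
```

The fingers meet the stop where expected. I back off, rise, move beside the button and look.

```bash
python3 -m creep '[[[10,0,0],[0,0,0]],[[0,0,-30],[0,0,0]],[[0,0,-34],[0,0,0]],[[-30,-20,0],[0,0,0]],[[-36,-20,0],[0,0,0]],[[-40,0,0],[0,0,0]],[[0,0,0],[0,0,0]],[[0,0,0],[0,0,0]]]' 0
python3 - <<'E'
from h import *
np.set_printoptions(precision=4,suppress=True)
o=bot.get_obs(); M=R.from_quat(o["tool_rot"]).as_matrix(); print(o["eef_pos"],M)
p=vision.camera("wrist"); cv2.imwrite("pics/w5.png",p["image"])
T=p["tool_from_camera"];K=p["K"]
def wr(uv,z):
    u=(np.array(uv)-[K[0,2],K[1,2]])/[K[0,0],K[1,1]]; a=np.hypot(*u)
    d=M@T[:3,:3]@np.array([*(u/a*np.sin(a)),np.cos(a)]); c=o["eef_pos"]+M@T[:3,3]
    return c+d*(z-c[2])/d[2]
for q,z in dict(mixer=0,lever_grip=.094,start_top=.085).items():
    for r in vision.place_of(p,q)[:1]:
        w=wr(r["position"],z); print(q,round(r["score"],2),np.round(r["position"]),w,"tool mm",1000*M.T@(w-o["eef_pos"]))
E
```

```text
clock: 11.3
eef_pos: [0.4001, -0.2903, 0.1501]
tool_rot: [0.82, 0.573, -0.0, -0.0]
ft_force: [-0.1, 0.6, -0.4]
grip_width: -0.0001
grasp_force: 0.0
[ 0.4001 -0.2903  0.1501] [[ 0.3437  0.9391 -0.0012]
 [ 0.9391 -0.3437  0.0001]
 [-0.0003 -0.0012 -1.    ]]
mixer 0.84 [322.  85.] [ 0.4786 -0.2036  0.    ] tool mm [108.4731  43.9955 149.9732]
lever_grip 0.81 [344. 116.] [ 0.469  -0.2311  0.094 ] tool mm [79.3061 44.4039 55.9809]
start_top 0.6 [275. 141.] [ 0.423  -0.2327  0.085 ] tool mm [62.0059  1.7182 65.0366]
```

View pics/w5.png

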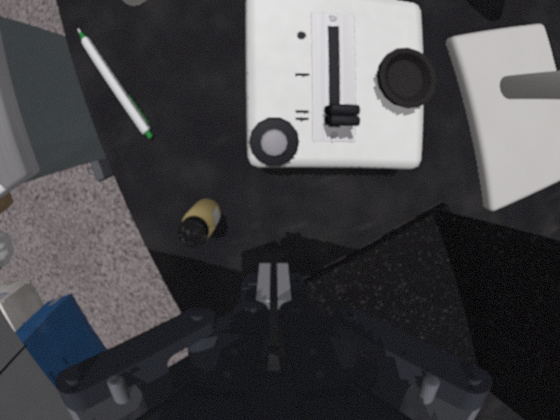

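The lever stands at the slot's far end (343,115). The button is at (274,141), 62 mm ahead in tool x.

```bash
python3 -m creep '[[[31,1,0],[0,0,0]],[[31,1,0],[0,0,0]],[[0,0,30],[0,0,0]],[[0,0,25],[0,0,0]],[[0,0,5],[0,0,0]],[[0,0,0],[0,0,0]]]' 0
python3 -m creep '[[[0,0,4],[0,0,0]],[[0,0,3],[0,0,0]],[[0,0,3],[0,0,0]],[[0,0,0],[0,0,0]],[[0,0,0],[0,0,0]]]' 0
```

```text
clock: 12.25
eef_pos: [0.4235, -0.2327, 0.0903]
tool_rot: [0.819, 0.573, -0.0, -0.0]
ft_force: [0.7, -0.4, 0.7]
grip_width: -0.0002
grasp_force: 0.0
clock: 12.88
eef_pos: [0.424, -0.2334, 0.0807]
tool_rot: [0.82, 0.573, 0.0, 0.001]
ft_force: [1.1, -0.4, 3.4]
grip_width: 0.0
grasp_force: 1.7
```

```bash
python3 -m creep '[[[0,0,1],[0,0,0]],[[0,0,1],[0,0,0]],[[0,0,0],[0,0,0]]]' 0
```

```text
clock: 13.25
eef_pos: [0.424, -0.2335, 0.0798]
tool_rot: [0.82, 0.573, 0.0, 0.001]
ft_force: [-1.3, 0.2, 13.7]
grip_width: -0.0
grasp_force: 6.7
```

Force has risen to 13.7 N at z = 0.0798, so the button is at its bottom. I lift away and check.

```bash
python3 -m creep '[[[0,0,-20],[0,0,0]],[[0,0,-50],[0,0,0]],[[-40,0,0],[0,0,0]],[[-30,0,0],[0,0,0]],[[0,0,0],[0,0,0]],[[0,0,0],[0,0,0]]]' 0
python3 - <<'E'
from h import *
p=vision.camera("wrist"); cv2.imwrite("pics/w6.png",p["image"])
E
```

```text
clock: 14.0
eef_pos: [0.3986, -0.2979, 0.1473]
tool_rot: [0.82, 0.573, -0.001, -0.002]
ft_force: [-0.0, 0.6, 0.0]
grip_width: 0.0003
grasp_force: 0.0
```

View pics/w6.png

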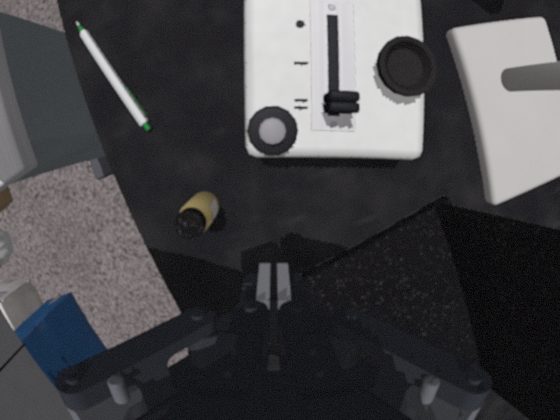

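The lever is still at the far end (342,102), the button is up (272,130), and the mixer and vial are where they were. The hand is clear.

```bash
python3 -c "
from workcell import workorder; print(workorder.job_done())"
```

```text
the job is handed in; nothing more can be done
None
```

The job is handed in (no verdict was returned): the lever is at the full-speed stop, the start button was pressed to the bottom and is up again, and the hand is clear, though early on a fingertip pressed on the lever handle with about 66 N; afterwards the mixer, vial and beaker measured in place, while the bottle was not re-measured.

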